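# Rake the pencils into the jig

## Robot

A 6-joint arm with a two-finger parallel gripper is mounted at the origin on the work surface; the furniture and walls round the work are solid. World frame = base frame: x ahead of the robot, y to its left, z up, the work surface at z = 0. Lengths are in m, angles in rad, forces in N, time in s.
With the tool pointing down it reaches from about 0.25 to 0.725 m from the base axis. Payload 9.7 kg.
Tool frame: the origin (TCP) lies at the very end of the fingers, on their centre line; the grasp point (between the pads) lies 19 mm behind it (r.grip_point_offset is the distance from the TCP to the grasp point, in m); z points along the fingers, y is the line along which they close (so a half turn about z gives the same grasp; the last joint's range is limited). The gripper opens to 85 mm and grips with 20 to 120 N. Pads are 22 mm wide; open, the fingers measure 114 mm over their backs; the gripper's body (76 mm by 85 mm) begins 54 mm behind the grasp point. The pads swing forward as they close: fully open they stand 13 mm farther back than shut.
Start: joints at [-1.253, 0.087, 0.176, 1.66, 0, 1.571], TCP at [0.172, -0.522, 0.231] pointing down, gripper open.
Joint ranges: [-3.13, 3.13], [-0.85, 1.81], [-1.15, 1.24], [-2.2, 2.28], [-1.44, 1.52], [-3.14, 3.14]. Speed limits (rad/s): [2.22, 2.22, 2.57, 3.14, 3.14, 3.14].

## Interface

Orientations are given as [roll, pitch, yaw] about the fixed x, y, z axes, in that order (R = Rz(yaw) Ry(pitch) Rx(roll)).
In Python, from workcell import state, capture, order, r gives the robot as it stands.
- The arm moves only by the shell command python3 -m crank 'ROWS'. ROWS is a JSON object of lists of equal length, an entry for each row: "hand": the finger opening in mm, from 0 to 85.4; "xyz": the shift along the tool's x, y, z scaled (see below), a list of three; "twist": the turn, a rotation vector about the tool's x, y, z scaled (see below), a list of three. In form: {"hand": [hand, ...], "xyz": [[dx, dy, dz], ...], "twist": [[ax, ay, az], ...]}. A call has exactly 5 rows; each row shifts and turns the commanded pose from where the row before left it, along the tool's axes as they then stand; what a row does not reach is not made up. The controller multiplies each number of a shift by 0.04 m and each number of a turn by 4 degrees. A row lasts 1/8 s, in which the tool goes at most 62.5 mm and 10.7 degrees, less where a joint would pass 70% of its speed; a pose out of reach is approached as far as the arm can. A call with a number of a shift or a turn outside -1 to 1 is refused whole. A call with a gripper value outside its range is refused whole. The fingers move at their own pace and stop on an object; the grip force is fixed at half the most. Time passes only in rows, so rows that do not move let the fingers close, or fill a call up. It gives the time, the measured TCP pose, the force, the opening and the grip force at its end, in the units of the state.
- state(): the state, without advancing time (a new reading comes with each control period).
- capture(name): name is "side" or "top" or "wrist"; returns a dict with "image" (400x640x3 uint8, blue, green, red), "depth" (400x640 float32, m along the optical axis (not along the pixel's ray), 0 where there is no reading), "fx", "fy", "cx", "cy" (pixels), "extrinsics" (4x4, takes a point from world to camera coordinates). Camera axes: x right, y up, looking along -z (the intrinsics and any distortion apply to the point x, -y, -z); pixel columns grow to the right and rows downward; lengths in m; the calibration is good to about 2 mm. A picture is of the moment at which its call begins.
- order.close_job(): hands the job in; it is judged then, once.
The state is a dict: "t": time; "joint_pos": joint angles; "qd": joint speeds; "effort": joint torques, N m; "tool_pos": TCP position; "orientation": TCP orientation; "ft_force": force on the tool from outside, world axes, zero at the start; "torque": the same for the moment, N m; "gripper_width": finger opening in m; "gripper_force": force on a finger pad.
Only numpy, scipy, OpenCV 4.12 (cv2) and the standard library are available. Lean on these libraries where they do the work, as an engineer would, in place of code of your own. Each camera call takes 0.05 s, during which the arm holds its last target. There are 200 camera calls.

## Task

The oiled pencils lie askew across the grooved engraving jig and only the rake may touch them. Take the rake out from between the tool case and the books, where only one end is free to grip, stand it on its pins on the open table, let go and take it again by the middle of its bar, then rake the pencils across the jig until each lies fully down in a groove of its own, without its ends sticking far out. Finally stand the rake on its pins on the table, clear of the jig, and do not shift the other loose things.

Things in the scene. Friction and masses are not known exactly. Their poses are not given: they have to be found in the camera images.
- jig: Grey aluminium plate fixed to the table, 150 mm along its x, 220 mm along its y, 20 mm high; origin at the centre of its underside, z up. Six grooves run right through along its x, open at both ends: 13 mm wide, 10 mm deep, centred at y = -55, -33, -11, 11, 33, 55 mm, with 9 mm ridges between. Flat lands level with the ridges reach from y = 61.5 mm to the edge at either end.
- jig_top (a point): Centre of the jig's top, level with the ridges (20 mm above the table); axes as the jig's. Rake along its y, with the bar along its x and the pin tips 1 to 5 mm above this level. A pencil that lies along a groove drops in and is then 2 mm below the ridges; a filled groove can be raked over. No rim holds pencils on at the edges.
- rake: Wooden bar, 150 mm along its x, 32 mm thick (y), 28 to 49 mm above the tips of the pins under it: two rows of four round-tipped steel pins, 5 mm thick, 28 mm long, at x = -60, -20, 20, 60 mm, y = -12.5 and 12.5 mm. Origin midway between the pin tips, on their plane; z up. It stands on its pins by itself. About 0.12 kg.
- rake_middle (a point): Middle of the rake's bar, 38.5 mm above the pin tips: where to hold it for raking; axes as the rake's.
- rake_end (a point): Middle of the end face of the free end of the bar, 75 mm along the rake's +x from its middle, 38.5 mm above the pin tips. At the start the rake stands in the gap between tool case and books, 4 to 6 mm from either; 51 to 73 mm of this end are free beyond them, towards the robot's left.
- tool_case: Dark moulded tool case, 116 mm along its x, 202 mm along its y, 65 mm high, fixed; origin at the centre of its underside. The rake stands along its -x side, and before the rake, away from the case, lie a grey book on a red one, both fixed, together 50 mm high.
- pencil_1: Unsharpened hexagonal pencil of plain wood, 8 mm over the flats, 140 mm long along its x; origin at the middle of its axis (24 mm above the table when it lies on the ridges, 14 mm when down in a groove). At the start it lies across the ridges, wholly over the jig along the jig's y. The four are alike.
- pencil_2: Unsharpened hexagonal pencil of plain wood, 8 mm over the flats, 140 mm long along its x; origin at the middle of its axis (24 mm above the table when it lies on the ridges, 14 mm when down in a groove). At the start it lies across the ridges, wholly over the jig along the jig's y. The four are alike.
- pencil_3: Unsharpened hexagonal pencil of plain wood, 8 mm over the flats, 140 mm long along its x; origin at the middle of its axis (24 mm above the table when it lies on the ridges, 14 mm when down in a groove). At the start it lies across the ridges, wholly over the jig along the jig's y. The four are alike.
- pencil_4: Unsharpened hexagonal pencil of plain wood, 8 mm over the flats, 140 mm long along its x; origin at the middle of its axis (24 mm above the table when it lies on the ridges, 14 mm when down in a groove). At the start it lies across the ridges, wholly over the jig along the jig's y. The four are alike.
- flux_bottle: Small white bottle with a needle, 29 mm diameter, 95 mm high, loose, to be left alone; origin at the centre of the underside.
- battery: Small battery lying down, 15 x 50 x 15 mm, loose, to be left alone; origin at the centre of the underside.
- tape_roll: Roll of black tape, 62 mm diameter, 19 mm high, loose, to be left alone; origin at the centre of the underside.

How it is judged:
On the way, in this order (a step that is already met when the one before it is completed fails the run):
1. the rake stands on its pins on the open table, out of the gap, let go (height (world z) of rake between -0.004 and 0.005 m and angle between rake's own z axis and vertical below 0.1 rad and contact force between the fingers and rake below 0.1 N and linear speed of rake below 0.02 m/s and (y of rake in the frame of tool_case above 0.15 m or x of rake in the frame of tool_case below -0.3 m)), for 0.2 s.
2. the rake is held by the middle of its bar, lifted off the table (horizontal distance between the grasp point and rake_middle below 0.03 m and contact force between the fingers and rake above 1 N and height (world z) of rake above 0.01 m), for 0.2 s.
3. each pencil lies fully down in a groove of its own (z of pencil_1 in the frame of jig between 0.01 and 0.0165 m and y of pencil_1 in the frame of jig between -0.063 and 0.063 m and x of pencil_1 in the frame of jig between -0.025 and 0.025 m and angle between the x axis of each of pencil_1, pencil_2, pencil_3, pencil_4 and the x axis of jig, either way round below 0.08 rad and z of pencil_2 in the frame of jig between 0.01 and 0.0165 m and y of pencil_2 in the frame of jig between -0.063 and 0.063 m and x of pencil_2 in the frame of jig between -0.025 and 0.025 m and z of pencil_3 in the frame of jig between 0.01 and 0.0165 m and y of pencil_3 in the frame of jig between -0.063 and 0.063 m and x of pencil_3 in the frame of jig between -0.025 and 0.025 m and z of pencil_4 in the frame of jig between 0.01 and 0.0165 m and y of pencil_4 in the frame of jig between -0.063 and 0.063 m and x of pencil_4 in the frame of jig between -0.025 and 0.025 m), for 0.2 s.
At the end, for the whole second after the job is handed in: All four pencils lie at rest fully down in the grooves, one to a groove (axis 10 to 16.5 mm above the table, within 0.08 rad of the grooves, middles within 25 mm of the jig's middle along them); the rake stands upright (0.1 rad) on its pins on the table itself, at rest and let go (all of step 3 and height (world z) of rake between -0.004 and 0.005 m and angle between rake's own z axis and vertical below 0.1 rad and contact force between the fingers and rake below 0.1 N and linear speed of each of rake, pencil_1, pencil_2, pencil_3, pencil_4 below 0.02 m/s); the robot touches nothing.
It fails at once if the gripper or arm touches a pencil (contact force between any of the fingers, the arm and pencil_1 above 0.2 N or contact force between any of the fingers, the arm and pencil_2 above 0.2 N or contact force between any of the fingers, the arm and pencil_3 above 0.2 N or contact force between any of the fingers, the arm and pencil_4 above 0.2 N).
It fails at once if a loose bystander (bottle, battery, tape roll) is moved by more than 15 mm (distance of any of flux_bottle, battery, tape_roll from where it was at the start of the episode above 0.015 m).
It also fails if it takes over 64 s, if anything falls off the work surface, if the arm or the gripper's body presses on something with over 40 N, if the wrist force passes 120 N, or if a joint passes its speed limit or range.

## Working session

There is one attempt and no reset: what is moved stays moved. The work goes in short steps, Python scripts to look and compute and a shell command to move; the robot and the scene stay as the last step left them, time stands still between calls to the robot, and variables do not carry over. Pictures are saved under pics/ and viewed, at most 11 in all, crops included, and the job is handed in when it is done.

```bash
ls; mkdir -p pics; python3 - <<'E'
from workcell import state,capture,r
import cv2,numpy as np
print(state()); print(r.grip_point_offset)
ims=[]
for n in ["top","side","wrist"]:
    c=capture(n); np.savez(f"{n}0.npz",**c); cv2.imwrite(f"pics/{n}0.png",c["image"])
    print(n,c["fx"],c["cx"],c["cy"],np.round(c["extrinsics"],3).tolist())
E
```

```text
pics
{'t': 0.0, 'joint_pos': array([-1.25299606e+00,  8.74642310e-02,  1.75138568e-01,  1.65977417e+00,
       -3.22546764e-05,  1.57081844e+00]), 'qd': array([-0.00096576,  0.00030108, -0.00033283, -0.00079724,  0.00056977,
       -0.00011448]), 'effort': array([-4.26593382e-03, -5.20399153e+01,  4.64793098e+01,  1.63938623e-02,
       -1.89421162e-04,  4.77150820e-06]), 'tool_pos': array([ 0.17178641, -0.52225614,  0.23058305]), 'orientation': array([-3.14028915e+00,  3.22834680e-05,  3.17778195e-01]), 'ft_force': array([ 0.17728298, -0.81917604,  0.48255555]), 'torque': array([ 0.02128663, -0.01502464, -0.02293756]), 'gripper_force': 0.0, 'gripper_width': 0.08546769697823711}
0.0187
top 414.33238490405085 314.58008410293263 197.96663499596298 [[-0.003, -1.0, 0.005, -0.105], [0.979, -0.002, 0.205, -0.438], [-0.205, 0.006, 0.979, -1.419], [0.0, 0.0, 0.0, 1.0]]
side 504.7550991225363 317.1095374586041 197.630991244004 [[-0.897, -0.442, 0.006, 0.324], [0.178, -0.349, 0.92, -0.174], [-0.405, 0.826, 0.391, -1.116], [0.0, 0.0, 0.0, 1.0]]
wrist 278.76364898009405 320.64326372274405 200.2645304156977 [[0.312, -0.95, -0.003, -0.548], [0.9, 0.296, -0.319, 0.041], [0.303, 0.097, 0.948, -0.382], [0.0, 0.0, 0.0, 1.0]]
```

View pics/top0.png

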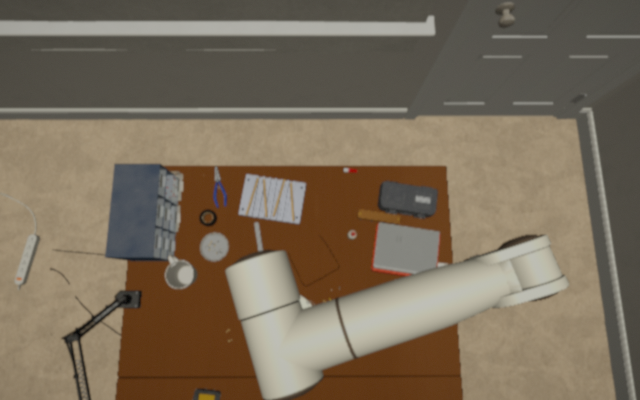

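View pics/side0.png

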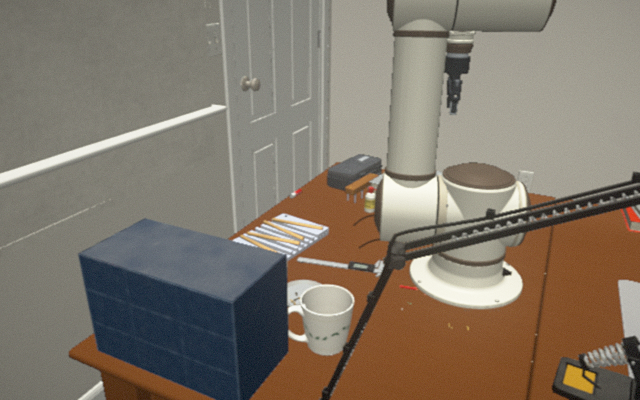

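The top view shows the jig with pencils at about (272,199), the rake at about (380,215) between the case (408,199) and the books (407,248), the tape at (207,217), the bottle at (352,234) and the battery at (349,170). The side view shows the same layout with the arm clear of the work area. Next I'll measure, with a zoomed crop.

```bash
cat > h.py <<'E'
import numpy as np,cv2
def load(n): return dict(np.load(n))
def ray(c,u,v,z):
    E=c["extrinsics"];R=E[:3,:3];o=-R.T@E[:3,3]
    d=R.T@np.array([(u-c["cx"])/c["fx"],-(v-c["cy"])/c["fy"],-1.])
    return o+d*(z-o[2])/d[2]
def px(c,p):
    q=c["extrinsics"]@np.append(p,1.); return c["cx"]+c["fx"]*q[0]/-q[2], c["cy"]-c["fy"]*q[1]/-q[2]
def cloud(c):
    v,u=np.mgrid[:400,:640];d=c["depth"]
    P=np.stack([(u-c["cx"])/c["fx"]*d,-(v-c["cy"])/c["fy"]*d,-d],-1)
    E=c["extrinsics"];return (P-E[:3,3])@E[:3,:3]
def rect(P):
    (x,y),(w,h),a=cv2.minAreaRect((P[:,:2]*1000).astype(np.float32)); return np.round([x,y,w,h,a],1)
E
python3 - <<'E'
from h import *
c=load("top0.npz");im=c["image"];P=cloud(c)
cv2.imwrite("pics/crop1.png",cv2.resize(im[155:295,190:450],None,fx=3,fy=3,interpolation=cv2.INTER_CUBIC))
for n,(u0,u1,v0,v1,z0,z1) in dict(jig=(230,315,165,230,.014,.035),case=(370,445,175,220,.055,.08),books=(368,445,220,280,.042,.058),rake=(352,405,203,226,.04,.055),bottle=(340,365,222,245,.01,.12),batt=(338,362,160,178,.006,.025),tape=(195,222,205,230,.01,.03)).items():
    m=np.zeros((400,640),bool);m[v0:v1,u0:u1]=1
    q=P[m&(P[...,2]>z0)&(P[...,2]<z1)]
    print(n,len(q),rect(q),np.round(np.median(q,0),4), np.round(q[:,2].max(),3))
    
print("table z",np.median(P[180:200,320:340,2]))
for uv in [(358,214),(400,218)]: print(np.round(ray(c,*uv,.049),4))
E
```

```text
jig 1716 [445.5  47.2 220.3 150.8  81. ] [0.4441 0.0467 0.0199] 0.034
case 1434 [ 419.9 -434.3  197.1  134.2   82.9] [ 0.4369 -0.4356  0.0618] 0.071
books 2706 [ 266.4 -423.2  215.3  174.7   81.8] [ 0.2606 -0.4153  0.049 ] 0.058
rake 498 [ 379.9 -337.5  163.1   79.1   83.8] [ 0.3736 -0.3425  0.0476] 0.055
bottle 64 [ 310.6 -235.1   28.9   26.3   87.9] [ 0.3095 -0.2328  0.0507] 0.076
batt 47 [ 551.1 -238.7   14.9   48.4    1.6] [ 0.5509 -0.2368  0.0109] 0.02
tape 170 [382.4 276.8  59.8  71.2  86.8] [0.3757 0.276  0.0169] 0.024
table z -0.0011854421571442036
[ 0.3796 -0.2578  0.049 ]
[ 0.3651 -0.4044  0.049 ]
```

View pics/crop1.png

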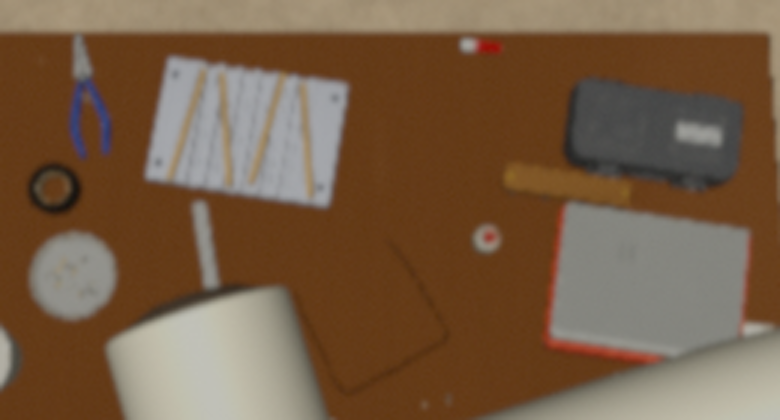

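The crop shows the jig with four slanted pencils, the rake bar from crop (505,176) to (632,190), the bottle at (487,238) and the battery at (480,46). First I'll turn the tool to the rake's direction.

```bash
Z='[[0,0,0],[0,0,0],[0,0,0],[0,0,0],[0,0,0]]'
python3 -m crank '{"hand":[60,60,60,60,60],"xyz":[[0,0,0],[0,0,0],[0,0,0],[0,0,0],[0,0,0]],"twist":[[0,0,-1],[0,0,-1],[0,0,-1],[0,0,-1],[0,0,-1]]}'
python3 -m crank '{"hand":[60,60,60,60,60],"xyz":[[0,0,0],[0,0,0],[0,0,0],[0,0,0],[0,0,0]],"twist":[[0,0,-1],[0,0,-1],[0,0,-1],[0,0,-1],[0,0,-1]]}'
python3 -m crank '{"hand":[60,60,60,60,60],"xyz":[[0,0,0],[0,0,0],[0,0,0],[0,0,0],[0,0,0]],"twist":[[0,0,-1],[0,0,-1],[0,0,-1],[0,0,-1],[0,0,-1]]}'
cat >> h.py <<'E'
from workcell import state,capture
from scipy.spatial.transform import Rotation as Ro
def need(xyz,yaw):
    "shift (tool axes now, units of .04) and yaw turn (units) to reach a pose"
    s=state();R=Ro.from_euler('xyz',s["orientation"]).as_matrix()
    print("t",round(s["t"],2),"tcp",np.round(s["tool_pos"],4),"rpy",np.round(np.degrees(s["orientation"]),2),"q",np.round(s["joint_pos"],2))
    print("shift",np.round(R.T@(np.array(xyz)-s["tool_pos"])/.04,2),"rotvec",np.round(np.degrees((Ro.from_matrix(R).inv()*Ro.from_euler('xyz',[np.pi,0,np.radians(yaw)])).as_rotvec())/4,2))
E
python3 -c "
from h import *
need([.378,-.281,.2],84)"
```

```text
t: 0.78
tool_pos: [0.1718, -0.5224, 0.231]
orientation: [-3.141, -0.0, 0.669]
ft_force: [0.2, 0.0, 0.7]
gripper_width: 0.06
gripper_force: 0.0
t: 1.4
tool_pos: [0.1718, -0.5224, 0.231]
orientation: [-3.141, -0.0, 1.018]
ft_force: [-0.7, 0.5, 0.4]
gripper_width: 0.0598
gripper_force: 0.0
t: 2.02
tool_pos: [0.1718, -0.5224, 0.231]
orientation: [-3.141, -0.001, 1.367]
ft_force: [0.3, -0.5, -1.2]
gripper_width: 0.0597
gripper_force: 0.0
t 2.02 tcp [ 0.1718 -0.5224  0.231 ] rpy [-1.7998e+02 -3.0000e-02  7.8340e+01] q [-1.25  0.09  0.18  1.66 -0.    0.52]
shift [6.95 3.83 0.78] rotvec [-0.   -0.01 -1.42]
```

```bash
python3 -m crank '{"hand":[55,55,55,55,55],"xyz":[[0.9,0.5,0],[0.9,0.5,0],[0.9,0.5,0],[0.9,0.5,0],[0.9,0.5,0]],"twist":[[0,0,0],[0,0,0],[0,0,0],[0,0,0],[0,0,0]]}' >/dev/null
python3 -m crank '{"hand":[55,55,55,55,55],"xyz":[[0.9,0.5,0.2],[0.9,0.5,0.2],[0.65,0.33,0.2],[0,0,0],[0,0,0]],"twist":[[0,0,-0.5],[0,0,-0.5],[0,0,-0.42],[0,0,0],[0,0,0]]}'
python3 - <<'E'
from h import *
c=capture("wrist");np.savez("w1.npz",**c);cv2.imwrite("pics/w1.png",c["image"])
c=capture("top");np.savez("top1.npz",**c)
need([.378,-.281,.2],84)
E
```

```text
t: 3.28
tool_pos: [0.3758, -0.2797, 0.2074]
orientation: [-3.141, 0.0, 1.464]
ft_force: [0.7, -0.1, 0.3]
gripper_width: 0.0551
gripper_force: 0.0
t 3.38 tcp [ 0.3756 -0.2801  0.2075] rpy [1.7999e+02 2.0000e-02 8.3820e+01] q [-0.64 -0.12 -0.07  1.62 -0.    1.04]
shift [-0.01  0.06  0.19] rotvec [ 0.    0.   -0.04]
```

View pics/w1.png

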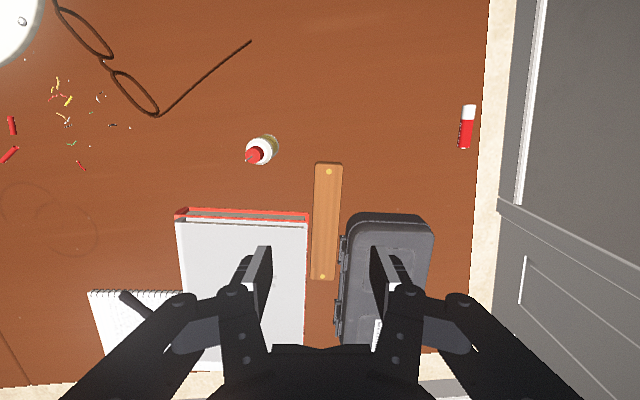

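The wrist view shows the bar with corners around (315,162), (342,164), (310,278) and (335,280). The bottle is at (262,150) and the battery at (467,127).

```bash
python3 - <<'E'
from h import *
c=load("w1.npz");im=c["image"];P=cloud(c)
hsv=cv2.cvtColor(im,cv2.COLOR_BGR2HSV)
print(hsv[220,326],hsv[220,460],hsv[130,200])
m=np.zeros((400,640),bool);m[155:290,300:350]=1
m&=(P[...,2]>.04)&(P[...,2]<.06)&(hsv[...,1]>80)
v,u=np.nonzero(m); q=np.array([ray(c,a,b,.049) for a,b in zip(u,v)])
print("rake",len(q),rect(q),"depth z",np.median(P[m][:,2]))
v,u=np.nonzero(m&(np.arange(400)[:,None]>200)==0) if 0 else (v,u)
(x,y),(w,h),a=cv2.minAreaRect((q[:,:2]*1000).astype(np.float32))
# line fit
vx,vy,x0,y0=cv2.fitLine(q[:,:2].astype(np.float32),cv2.DIST_L2,0,.001,.001).ravel();print("yaw",np.degrees(np.arctan2(vy,vx)))
t=(q[:,:2]-[x0,y0])@[vx,vy];print("ext",np.percentile(t,[.3,99.7]),x0,y0)
b=np.zeros((400,640),bool);b[130:170,240:285]=1
qb=P[b&(P[...,2]>.02)];print("bottle",rect(qb),np.round(np.median(qb,0),3),np.percentile(qb[:,2],[5,50,98]))
for uv in[(60,0),(160,112),(250,42),(112,78)]:print("glass",np.round(ray(c,*uv,.005),3),P[uv[1],uv[0]].round(3))
for n,uv in dict(bookcorner=(307,226),casecorner=(349,214)).items():print(n,P[uv[1],uv[0]].round(3))
E
```

```text
[ 13 140 208] [ 11 164 165] [ 10 160 164]
rake 3157 [ 376.1 -329.   149.8   37.1   83.1] depth z 0.04876084494931637
yaw 80.95143
ext [-0.07951623  0.06892869] 0.37585106 -0.32394964
bottle [ 345.7 -224.5   91.1   28.4   18.3] [ 0.317 -0.233  0.053] [0.02675384 0.05341148 0.08857831]
glass [ 0.123 -0.062  0.005] [ 0.12  -0.06   0.001]
glass [ 0.195 -0.183  0.005] [ 0.192 -0.182 -0.   ]
glass [ 0.314 -0.122  0.005] [ 0.315 -0.122  0.008]
glass [ 0.151 -0.141  0.005] [ 0.175 -0.147  0.041]
bookcorner [ 0.352 -0.334  0.034]
casecorner [ 0.407 -0.337  0.001]
```

```bash
python3 - <<'E'
from h import *
c=load("w1.npz");P=cloud(c);hsv=cv2.cvtColor(c["image"],cv2.COLOR_BGR2HSV)
m=(hsv[...,2]>150)&(hsv[...,1]>90)&(P[...,2]>.043)
L=[];Rr=[]
for v in range(166,276,4):
    u=np.nonzero(m[v,300:350])[0]+300
    if len(u)>15: L.append(ray(c,u.min()-.5,v,.049)[:2]);Rr.append(ray(c,u.max()+.5,v,.049)[:2])
L,Rr=np.array(L),np.array(Rr)
for A in (L,Rr,(L+Rr)/2):
    vx,vy,x0,y0=cv2.fitLine(A.astype(np.float32),cv2.DIST_HUBER,0,.001,.001).ravel();print(np.degrees(np.arctan2(vy,vx))%180,x0,y0, "x at y=-.28:",x0+vx/vy*(-.28-y0))
print("width",np.linalg.norm(np.median(Rr-L,0)))
v=np.nonzero(m[140:300,326])[0]+140;print("rows",v.min(),v.max(),ray(c,326,v.min(),.049),ray(c,326,v.max(),.049))
b=np.zeros((400,640),bool);b[130:170,240:285]=1
q=P[b&(P[...,2]>.05)&(P[...,2]<.12)];print("bottle",np.median(q,0),np.percentile(q,[3,97],axis=0).round(3))
E
```

```text
80.81822 0.36008275 -0.32660484 x at y=-.28: 0.36761588
80.85634 0.3881119 -0.3451934 x at y=-.28: 0.39860514
80.818306 0.3761854 -0.32294333 x at y=-.28: 0.38312662
width 0.030673244711099498
rows 164 280 [ 0.38369313 -0.2566557   0.049     ] [ 0.36872569 -0.4034294   0.049     ]
bottle [ 0.3150205  -0.23396831  0.06342657] [[ 0.304 -0.246  0.051]
 [ 0.323 -0.225  0.076]]
```

```bash
python3 -c "
from h import *
need([.383,-.280,.1],81)
c=load('top0.npz');hsv=cv2.cvtColor(c['image'],cv2.COLOR_BGR2HSV)
print(hsv[212:219,375],hsv[230,330]);m=(hsv[...,2]>110)&(hsv[...,0]>12);m=m&0
for u in range(360,398,6):
    col=c['image'][203:228,u].sum(1).astype(int);print(u,col.tolist())
"
```

```text
t 3.38 tcp [ 0.3756 -0.2801  0.2075] rpy [1.7999e+02 2.0000e-02 8.3820e+01] q [-0.64 -0.12 -0.07  1.62 -0.    1.04]
shift [0.02 0.18 2.69] rotvec [0.   0.   0.71]
[[ 16 181 124]
 [ 16 178 126]
 [ 16 178 126]
 [ 16 177 127]
 [ 17 180 126]
 [ 16 180 126]
 [ 16 175 124]] [ 14 193 102]
360 [183, 186, 184, 185, 185, 194, 217, 234, 251, 269, 275, 270, 264, 250, 227, 196, 183, 183, 182, 181, 182, 183, 179, 180, 184]
366 [180, 183, 184, 184, 184, 184, 200, 222, 242, 250, 251, 255, 256, 253, 240, 216, 186, 176, 177, 180, 179, 187, 183, 185, 179]
372 [186, 187, 186, 184, 184, 180, 179, 196, 222, 239, 249, 253, 254, 250, 251, 236, 216, 186, 180, 182, 187, 180, 184, 180, 178]
378 [125, 128, 126, 132, 146, 162, 168, 180, 200, 224, 241, 244, 252, 247, 251, 244, 226, 203, 193, 228, 284, 323, 342, 354, 356]
384 [230, 226, 220, 206, 171, 134, 114, 134, 157, 194, 219, 240, 249, 250, 248, 246, 243, 227, 217, 247, 322, 376, 391, 394, 390]
390 [236, 233, 230, 225, 205, 187, 178, 193, 204, 219, 226, 230, 247, 249, 245, 245, 245, 234, 231, 219, 254, 331, 379, 395, 392]
396 [234, 231, 230, 224, 218, 209, 176, 156, 162, 176, 200, 217, 230, 239, 243, 246, 245, 239, 238, 236, 226, 256, 329, 378, 394]
```

```bash
python3 -m crank '{"hand":[55,55,55,55,55],"xyz":[[0,0.17,0.8],[0,0,0.8],[0,0,0.8],[0,0,0.3],[0,0,0]],"twist":[[0,0,0.4],[0,0,0.3],[0,0,0],[0,0,0],[0,0,0]]}'
python3 - <<'E'
from h import *
c=capture("wrist");np.savez("w2.npz",**c);cv2.imwrite("pics/w2.png",c["image"])
P=cloud(c);hsv=cv2.cvtColor(c["image"],cv2.COLOR_BGR2HSV)
m=((hsv[...,2]>150)&(hsv[...,1]>90)&(P[...,2]>.043)&(P[...,2]<.055)).astype(np.uint8)
n,l,s,ce=cv2.connectedComponentsWithStats(m)
for i in range(1,n):
    if s[i,4]>1500:
        v,u=np.nonzero(l==i);q=np.array([ray(c,a,b,.049) for a,b in zip(u,v)]);print(s[i],rect(q))
need([.382,-.280,.02],81)
E
```

```text
t: 4.0
tool_pos: [0.3823, -0.2805, 0.0993]
orientation: [-3.141, -0.0, 1.414]
ft_force: [0.0, -0.6, 1.3]
gripper_width: 0.0553
gripper_force: 0.0
[ 301  191   43  158 6026] [ 375.7 -327.4  145.2   31.3   80.9]
t 4.05 tcp [ 0.3827 -0.2807  0.1002] rpy [1.7996e+02 2.0000e-02 8.1050e+01] q [-0.63 -0.1  -0.27  1.41 -0.    1.09]
shift [ 0.02 -0.02  2.01] rotvec [0.01 0.01 0.01]
```

View pics/w2.png

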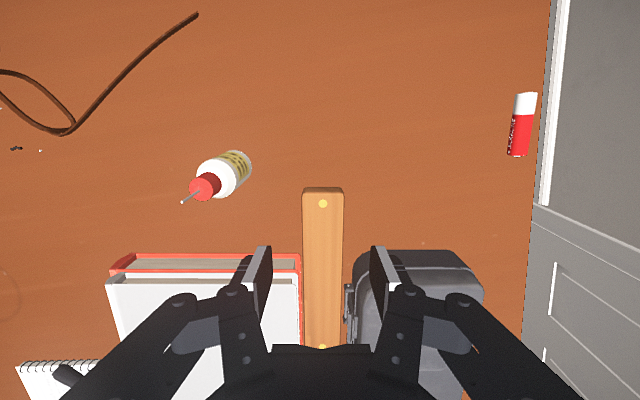

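The wrist view confirms the bar: free end at (322,190), centred between the fingers, with books and case starting behind the pads. I'll descend, close and lift.

```bash
python3 -m crank '{"hand":[55,55,55,55,55],"xyz":[[0,0,0.6],[0,0,0.6],[0,0,0.5],[0,0,0.3],[0,0,0]],"twist":[[0,0,0],[0,0,0],[0,0,0],[0,0,0],[0,0,0]]}'
python3 -m crank '{"hand":[45,36,20,10,10],"xyz":[[0,0,0],[0,0,0],[0,0,0],[0,0,0],[0,0,0]],"twist":[[0,0,0],[0,0,0],[0,0,0],[0,0,0],[0,0,0]]}'
python3 -m crank '{"hand":[10,10,10,10,10],"xyz":[[0,0,-0.2],[0,0,-0.4],[0,0,-0.4],[0,0,-0.5],[0,0,-0.5]],"twist":[[0,0,0],[0,0,0],[0,0,0],[0,0,0],[0,0,0]]}'
```

```text
t: 4.68
tool_pos: [0.3827, -0.2803, 0.0196]
orientation: [-3.142, -0.0, 1.415]
ft_force: [-0.1, 0.2, -0.4]
gripper_width: 0.0546
gripper_force: 0.0
t: 5.3
tool_pos: [0.3829, -0.2805, 0.0201]
orientation: [3.141, 0.001, 1.415]
ft_force: [-2.1, 1.3, 5.8]
gripper_width: 0.0313
gripper_force: 60.4
t: 5.92
tool_pos: [0.3828, -0.2803, 0.101]
orientation: [3.141, 0.0, 1.415]
ft_force: [-0.1, -0.9, -1.5]
gripper_width: 0.0308
gripper_force: 59.6
```

```bash
python3 -m crank '{"hand":[10,10,10,10,10],"xyz":[[0.6,0,-0.4],[0.6,0,-0.3],[0.6,0,0],[0.6,0,0],[0.6,0,0]],"twist":[[0,0,-1],[0,0,-1],[0,0,-1],[0,0,-1],[0,0,-1]]}' >/dev/null
python3 -m crank '{"hand":[10,10,10,10,10],"xyz":[[0,0,0],[0,0,0],[0,0,0],[0,0,0],[0,0,0]],"twist":[[0,0,-1],[0,0,-1],[0,0,-1],[0,0,-1],[0,0,-1]]}' >/dev/null
python3 -m crank '{"hand":[10,10,10,10,10],"xyz":[[0,0,0],[0,0,0],[0,0,0],[0,0,0],[0,0,0]],"twist":[[0,0,-1],[0,0,-1],[0,0,-1],[0,0,-1],[0,0,-1]]}' >/dev/null
python3 -m crank '{"hand":[10,10,10,10,10],"xyz":[[0,0,0],[0,0,0],[0,0,0],[0,0,0],[0,0,0]],"twist":[[0,0,-1],[0,0,-1],[0,0,-1],[0,0,-1],[0,0,-1]]}' 
python3 - <<'E'
from h import *
need([.39,-.162,.025],171)
c=capture("wrist");np.savez("w3.npz",**c);cv2.imwrite("pics/w3.png",c["image"])
c=capture("top");np.savez("top3.npz",**c)
E
```

```text
t: 8.43
tool_pos: [0.3847, -0.1609, 0.1284]
orientation: [-3.142, 0.001, 2.814]
ft_force: [0.2, 0.2, -1.4]
gripper_width: 0.0315
gripper_force: 59.6
t 8.43 tcp [ 0.3847 -0.1609  0.1284] rpy [-1.8000e+02  6.0000e-02  1.6122e+02] q [-0.4  -0.25 -0.34  1.48 -0.   -0.07]
shift [-0.13  0.02  2.59] rotvec [-0.    0.01 -2.45]
```

View pics/w3.png

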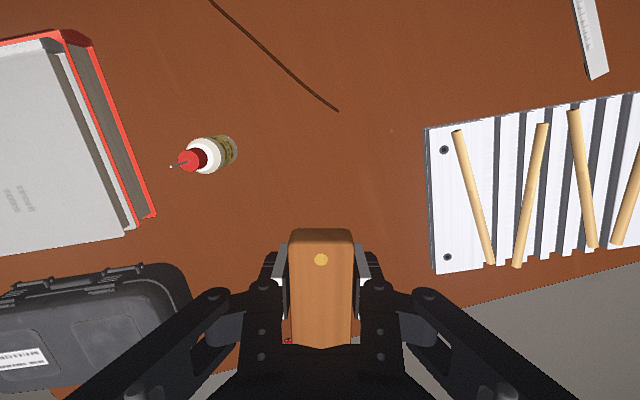

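The picture shows the rake held level by its end at (320,290). Clear table lies between it and the jig, whose near edge is at x about 430. I'll set the rake down here.

```bash
python3 -m crank '{"hand":[10,10,10,10,10],"xyz":[[-0.13,0,0.5],[0,0,0.5],[0,0,0.5],[0,0,0.5],[0,0,0.4]],"twist":[[0,0,-1],[0,0,-1],[0,0,-0.45],[0,0,0],[0,0,0]]}'
python3 -m crank '{"hand":[10,10,10,10,10],"xyz":[[0,0,0.2],[0,0,0.1],[0,0,0.03],[0,0,0],[0,0,0]],"twist":[[0,0,0],[0,0,0],[0,0,0],[0,0,0],[0,0,0]]}'
```

```text
t: 9.15
tool_pos: [0.3895, -0.1625, 0.031]
orientation: [-3.142, 0.0, 2.981]
ft_force: [-0.6, 0.5, -1.3]
gripper_width: 0.0308
gripper_force: 59.6
t: 9.78
tool_pos: [0.3894, -0.1625, 0.0199]
orientation: [-3.141, 0.0, 2.982]
ft_force: [-9.5, 3.2, 14.6]
gripper_width: 0.0313
gripper_force: 61.9
```

```bash
python3 -m crank '{"hand":[10,40,55,55,55],"xyz":[[0,0,-0.01],[0,0,0],[0,0,0],[0,0,0],[0,0,0]],"twist":[[0,0,0],[0,0,0],[0,0,0],[0,0,0],[0,0,0]]}'
python3 -m crank '{"hand":[55,55,55,55,55],"xyz":[[0,0,-0.6],[0,0,-0.8],[0,0,-0.8],[0,0,-0.5],[0,0,0]],"twist":[[0,0,0],[0,0,0],[0,0,0],[0,0,0],[0,0,0]]}'
python3 - <<'E'
from h import *
c=capture("wrist");np.savez("w4.npz",**c)
P=cloud(c);hsv=cv2.cvtColor(c["image"],cv2.COLOR_BGR2HSV)
m=((hsv[...,2]>150)&(hsv[...,1]>90)&(P[...,2]>.043)&(P[...,2]<.055)).astype(np.uint8)
n,l,s,ce=cv2.connectedComponentsWithStats(m)
for i in range(1,n):
    if s[i,4]>1000:
        v,u=np.nonzero(l==i);q=np.array([ray(c,a,b,.049) for a,b in zip(u,v)]);print(s[i],rect(q),np.median(P[l==i][:,2]))
need([.44,-.17,.13],171)
E
```

```text
t: 10.4
tool_pos: [0.3895, -0.1625, 0.0185]
orientation: [3.142, 0.0, 2.983]
ft_force: [-0.1, -0.6, -0.8]
gripper_width: 0.055
gripper_force: 0.0
t: 11.02
tool_pos: [0.3902, -0.1628, 0.1276]
orientation: [-3.141, 0.002, 2.983]
ft_force: [0.2, 0.0, -0.6]
gripper_width: 0.0552
gripper_force: 0.0
[ 303  182   37  145 4837] [ 439.6 -169.5   30.1  146.6   80.9] 0.04869078548876863
t 11.07 tcp [ 0.3897 -0.1626  0.1264] rpy [-1.7999e+02  3.0000e-02  1.7089e+02] q [-0.4  -0.24 -0.33  1.48  0.   -0.24]
shift [-1.27  0.02 -0.09] rotvec [-0.    0.01 -0.03]
```

```bash
python3 -m crank '{"hand":[55,55,55,55,55],"xyz":[[-0.64,0.02,0.4],[-0.64,0,0.6],[0,0,0.7],[0,0,0.6],[0,0,0.3]],"twist":[[0,0,0],[0,0,0],[0,0,0],[0,0,0],[0,0,0]]}'
python3 -m crank '{"hand":[45,36,20,10,10],"xyz":[[0,0,0],[0,0,0],[0,0,0],[0,0,0],[0,0,0]],"twist":[[0,0,0],[0,0,0],[0,0,0],[0,0,0],[0,0,0]]}'
python3 -m crank '{"hand":[10,10,10,10,10],"xyz":[[0,0,-0.5],[0,0,-0.9],[0,0,-0.9],[0,0,-0.7],[0,0,0]],"twist":[[0,0,0],[0,0,0],[0,0,0],[0,0,0],[0,0,0]]}'
python3 - <<'E'
from h import *
c=capture("wrist");np.savez("w5.npz",**c);cv2.imwrite("pics/w5.png",c["image"])
need([.43,-.04,.16],171)
t=load("top3.npz");P=cloud(t)
m=np.zeros((400,640),bool);m[165:230,230:315]=1
q=P[m&(P[...,2]>.014)&(P[...,2]<.035)];print(rect(q))
E
```

```text
t: 11.7
tool_pos: [0.4388, -0.1693, 0.0199]
orientation: [3.141, -0.003, 2.983]
ft_force: [0.1, -1.1, -1.2]
gripper_width: 0.0553
gripper_force: 0.0
t: 12.32
tool_pos: [0.4408, -0.1701, 0.0235]
orientation: [-3.141, 0.002, 2.983]
ft_force: [-0.6, 0.3, 6.7]
gripper_width: 0.0309
gripper_force: 60.5
t: 12.95
tool_pos: [0.4411, -0.1702, 0.1443]
orientation: [-3.141, 0.003, 2.983]
ft_force: [-0.7, -0.3, -1.9]
gripper_width: 0.0309
gripper_force: 59.8
t 13.0 tcp [ 0.4405 -0.1699  0.1426] rpy [-1.7999e+02  6.0000e-02  1.7089e+02] q [-0.37 -0.12 -0.2   1.49 -0.   -0.21]
shift [ 0.77  3.17 -0.44] rotvec [-0.    0.01 -0.03]
[433.2  49.2 220.3 174.8  81.3]
```

View pics/w5.png

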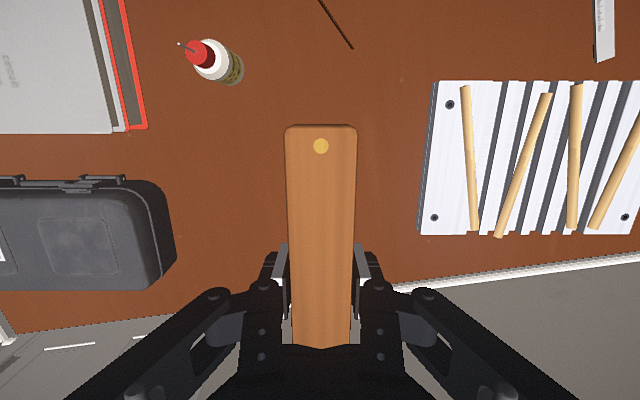

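The view shows the rake held by its middle with the bar end at (320,130). The jig is on the right with its corners near (434,82) and (420,233). I'll raise a little so the whole jig is in view.

```bash
python3 -m crank '{"hand":[10,10,10,10,10],"xyz":[[0,0.4,-0.5],[0,0.4,-0.5],[0,0.2,-0.5],[0,0,0],[0,0,0]],"twist":[[0,0,0],[0,0,0],[0,0,0],[0,0,0],[0,0,0]]}' | head -2
cat >> h.py <<'E'
def jigpts(c):
    "white jig pixels cast on its top plane"
    P=cloud(c);hsv=cv2.cvtColor(c["image"],cv2.COLOR_BGR2HSV)
    m=((np.abs(P[...,2]-.02)<.006)&(hsv[...,1]<70)&(hsv[...,2]>90)&(P[...,0]>.33)&(P[...,0]<.56)&(P[...,1]>-.1)&(P[...,1]<.2))
    return m,P,hsv
E
python3 - <<'E'
from h import *
c=capture("wrist");np.savez("w6.npz",**c);cv2.imwrite("pics/w6.png",c["image"])
m,P,hsv=jigpts(c)
v,u=np.nonzero(m);q=np.array([ray(c,a,b,.02) for a,b in zip(u,v)])
print("jig",len(q),rect(q),"z med",np.median(P[m][:,2]))
w=((hsv[...,0]>8)&(hsv[...,0]<30)&(hsv[...,1]>80)&(P[...,2]>.016)&(P[...,2]<.04)&(P[...,0]>.34)&(P[...,0]<.55)&(P[...,1]>-.09)&(P[...,1]<.18)).astype(np.uint8)
n,l,s,ce=cv2.connectedComponentsWithStats(w)
for i in range(1,n):
    if s[i,4]>150:
        v,u=np.nonzero(l==i);q=np.array([ray(c,a,b,.026) for a,b in zip(u,v)]);print(s[i],rect(q))
cv2.imwrite("pics/w6c.png",cv2.resize(c["image"][:,240:],None,fx=1.8,fy=1.4))
E
```

```text
t: 13.62
tool_pos: [0.4461, -0.1304, 0.2008]
jig 14201 [446.1  46.1 220.8 149.2  80.9] z med 0.020141873721007477
[ 513   89   51  123 1015] [453.8 117.8   9.8 139.   74.2]
[488  90  14 121 861] [447.1  71.7 140.2   9.1   5. ]
[397  92  24 120 621] [433.1 -24.5 139.8   8.1   4.3]
[434  98  38 122 705] [448.3  21.9   8.8 140.5  74.4]
```

View pics/w6c.png

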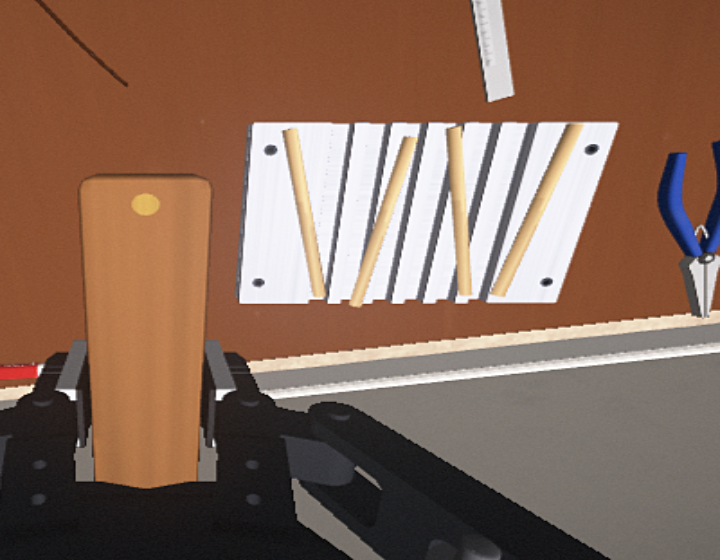

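The view shows four pencils on the jig, slanted alternately. In the jig frame they sit at y ≈ -72 (+13°), -23 (-6.5°), 25 (+14°) and 72 mm (-6.7°), and the jig measures 221×149 mm at z = 20 mm, as it should. I'll start raking from the -y side, with the rake centre at jig y = -118.

```bash
cat >> h.py <<'E'
JC=np.array([.4461,.0461]);a=np.radians(-9.1);JX=np.array([np.cos(a),np.sin(a)]);JY=np.array([-np.sin(a),np.cos(a)])
def j2w(x,y): return JC+JX*x+JY*y
def w2j(p): return np.array([(p[:2]-JC)@JX,(p[:2]-JC)@JY])
def where():
    s=state();print("t",round(s["t"],2),"jig xy mm",np.round(1000*w2j(s["tool_pos"]),1),"z",round(s["tool_pos"][2],4),"yaw",round(np.degrees(s["orientation"][2]),2))
E
python3 -c "
from h import *
need([*j2w(0,-.118),.0443],170.9)"
```

```text
t 13.68 tcp [ 0.446  -0.1305  0.2008] rpy [ 1.7999e+02 -1.3000e-01  1.7088e+02] q [-0.28 -0.12 -0.09  1.61 -0.   -0.13]
shift [0.69 1.41 3.91] rotvec [ 0.   -0.03 -0.01]
```

```bash
python3 -m crank '{"hand":[10,10,10,10,10],"xyz":[[0.34,0.7,0.8],[0.35,0.7,0.9],[0,0,0.9],[0,0,0.7],[0,0,0.4]],"twist":[[0,0,0],[0,0,0],[0,0,0],[0,0,0],[0,0,0]]}' >/dev/null
python3 -m crank '{"hand":[10,10,10,10,10],"xyz":[[0,0,0.24],[0,0,0],[0,0.1,0],[0,0.1,0],[0,0.1,0]],"twist":[[0,0,0],[0,0,0],[0,0,0],[0,0,0],[0,0,0]]}'
python3 -c "
from h import *
where()"
```

```text
t: 14.92
tool_pos: [0.4303, -0.0585, 0.0453]
orientation: [3.142, 0.001, 2.983]
ft_force: [-0.7, -0.4, -1.2]
gripper_width: 0.0309
gripper_force: 59.9
t 14.93 jig xy mm [   1.  -105.8] z 0.0453 yaw 170.9
```

```bash
cat > look.py <<'E'
from h import *
import sys
def look(tag):
    c=capture("wrist");np.savez(tag+".npz",**c);cv2.imwrite(f"pics/{tag}.png",c["image"]);where()
    P=cloud(c);hsv=cv2.cvtColor(c["image"],cv2.COLOR_BGR2HSV)
    w=((hsv[...,0]>8)&(hsv[...,0]<30)&(hsv[...,1]>80)&(P[...,2]>.006)&(P[...,2]<.038)&(P[...,0]>.32)&(P[...,0]<.56)&(P[...,1]>-.11)&(P[...,1]<.2)).astype(np.uint8)
    n,l,s,ce=cv2.connectedComponentsWithStats(w)
    for i in range(1,n):
        if s[i,4]>120:
            z=np.median(P[l==i][:,2]);v,u=np.nonzero(l==i);q=np.array([np.append(w2j(ray(c,a,b,z)),0) for a,b in zip(u,v)])
            r=rect(q);ang=r[4] if r[2]>r[3] else r[4]-90
            print("pencil jig x %.1f y %.1f size %s ang %.1f topz %.4f"%(r[0],r[1],sorted(r[2:4]),(ang+90)%180-90,z))
look(sys.argv[1])
E
for i in 1 2 3 4; do python3 -m crank '{"hand":[10,10,10,10,10],"xyz":[[0,0.12,0],[0,0.12,0],[0,0.12,0],[0,0.12,0],[0,0.12,0]],"twist":[[0,0,0],[0,0,0],[0,0,0],[0,0,0],[0,0,0]]}' | grep -E 'tool|ft'; done
python3 look.py w7
```

```text
tool_pos: [0.4339, -0.0348, 0.0449]
ft_force: [1.3, -0.4, -0.3]
tool_pos: [0.4377, -0.0111, 0.0449]
ft_force: [1.0, -0.1, -1.3]
tool_pos: [0.4415, 0.0126, 0.0449]
ft_force: [-0.1, -0.2, -0.9]
tool_pos: [0.4453, 0.0363, 0.0449]
ft_force: [-0.1, 0.4, -1.0]
t 17.48 jig xy mm [ 0.8 -9.5] z 0.0449 yaw 170.9
pencil jig x -18.2 y 73.0 size [np.float64(8.4), np.float64(111.3)] ang -6.6 topz 0.0275
pencil jig x -18.4 y 22.0 size [np.float64(9.1), np.float64(109.1)] ang 14.1 topz 0.0275
pencil jig x -17.8 y -51.3 size [np.float64(6.9), np.float64(104.3)] ang 0.1 topz 0.0179
```

View pics/w7.png

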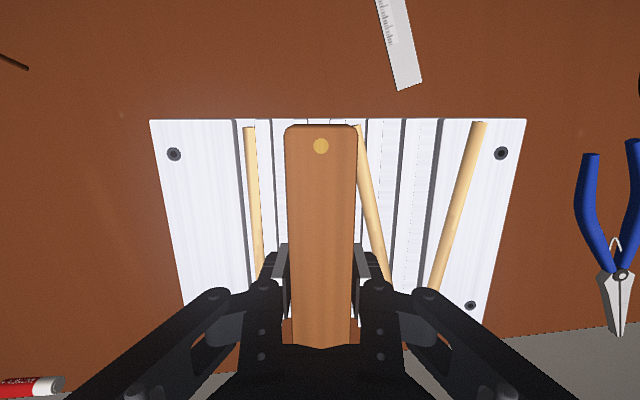

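p1 has dropped in a groove (image x≈250, y_jig≈-51, top 18 mm). p2 is hidden under the bar, and p3 and p4 haven't moved. I'll keep raking.

```bash
for i in 1 2; do python3 -m crank '{"hand":[10,10,10,10,10],"xyz":[[0,0.1,0],[0,0.1,0],[0,0.1,0],[0,0.1,0],[0,0.1,0]],"twist":[[0,0,0],[0,0,0],[0,0,0],[0,0,0],[0,0,0]]}' | grep -E 'tool|ft'; done
python3 look.py w8
```

```text
tool_pos: [0.4484, 0.056, 0.0449]
ft_force: [0.9, 1.0, -1.7]
tool_pos: [0.4516, 0.0757, 0.0449]
ft_force: [0.2, 0.3, -1.3]
t 18.77 jig xy mm [ 0.8 30.5] z 0.0449 yaw 170.9
pencil jig x -24.0 y 74.5 size [np.float64(8.5), np.float64(99.3)] ang -6.5 topz 0.0274
pencil jig x -37.7 y -54.0 size [np.float64(5.5), np.float64(65.1)] ang -4.6 topz 0.0180
pencil jig x -19.9 y -7.3 size [np.float64(7.0), np.float64(90.8)] ang 0.0 topz 0.0179
pencil jig x 15.8 y -51.2 size [np.float64(6.2), np.float64(58.7)] ang 0.1 topz 0.0180
```

```bash
python3 -m crank '{"hand":[10,10,10,10,10],"xyz":[[0,0,-0.5],[0,0,-0.8],[0,0,-0.9],[0,0.7,-0.8],[0,0.7,0]],"twist":[[0,0,0],[0,0,0],[0,0,0],[0,0,0],[0,0,0]]}' >/dev/null
python3 -m crank '{"hand":[10,10,10,10,10],"xyz":[[0,0.8,0],[0,0,0],[0,0,0],[0,0,0],[0,0,0]],"twist":[[0,0,0],[0,0,0],[0,0,0],[0,0,0],[0,0,0]]}' >/dev/null
python3 look.py w9
```

```text
t 20.07 jig xy mm [  0.9 117.4] z 0.165 yaw 170.84
pencil jig x -2.4 y 36.4 size [np.float64(6.7), np.float64(138.7)] ang 0.0 topz 0.0167
pencil jig x -3.8 y 73.7 size [np.float64(8.1), np.float64(139.7)] ang -6.4 topz 0.0273
pencil jig x -20.8 y 33.3 size [np.float64(3.1), np.float64(100.2)] ang -0.4 topz 0.0180
```

p3 is down in groove 33. Next I'll rake p4 back from the +y side.

```bash
python3 -m crank '{"hand":[10,10,10,10,10],"xyz":[[0,0,0.8],[0,0,0.9],[0,0,0.8],[0,0,0.5],[0,0,0]],"twist":[[0,0,0],[0,0,0],[0,0,0],[0,0,0],[0,0,0]]}' | grep tool
for i in 1 2 3; do python3 -m crank '{"hand":[10,10,10,10,10],"xyz":[[0,-0.1,0],[0,-0.1,0],[0,-0.1,0],[0,-0.1,0],[0,-0.1,0]],"twist":[[0,0,0],[0,0,0],[0,0,0],[0,0,0],[0,0,0]]}' | grep -E 'tool|ft'; done
python3 look.py w10
```

```text
tool_pos: [0.4651, 0.162, 0.0443]
tool_pos: [0.4623, 0.1423, 0.0449]
ft_force: [-1.1, -0.3, -2.2]
tool_pos: [0.4591, 0.1226, 0.0449]
ft_force: [0.9, -0.2, -1.3]
tool_pos: [0.4559, 0.1028, 0.0449]
ft_force: [-0.8, -0.5, -1.0]
t 22.62 jig xy mm [ 0.7 57.3] z 0.0449 yaw 170.88
pencil jig x -33.1 y 33.5 size [np.float64(8.3), np.float64(77.2)] ang -2.7 topz 0.0177
pencil jig x -31.0 y -10.0 size [np.float64(6.1), np.float64(69.4)] ang -4.7 topz 0.0179
pencil jig x 21.0 y -7.0 size [np.float64(6.6), np.float64(52.0)] ang -0.9 topz 0.0178
pencil jig x 32.5 y -51.4 size [np.float64(6.0), np.float64(67.7)] ang 0.2 topz 0.0179
```

```bash
python3 -m crank '{"hand":[10,10,10,10,10],"xyz":[[0,0,-0.6],[0,0,-0.9],[0,0,-0.9],[0,-0.7,-0.9],[0,-0.9,-0.6]],"twist":[[0,0,0],[0,0,0],[0,0,0],[0,0,0],[0,0,0]]}' >/dev/null
python3 -m crank '{"hand":[10,10,10,10,10],"xyz":[[0,-0.9,0],[0,-0.9,0],[0,-0.9,0],[0,-0.9,0],[0,-0.7,0]],"twist":[[0,0,0],[0,0,0],[0,0,0],[0,0,0],[0,0,0]]}' >/dev/null
python3 -m crank '{"hand":[10,10,10,10,10],"xyz":[[0,0,0],[0,0,0],[0,0,0],[0,0,0],[0,0,0]],"twist":[[0,0,0],[0,0,0],[0,0,0],[0,0,0],[0,0,0]]}' >/dev/null
python3 look.py w11
```

```text
t 24.55 jig xy mm [   0.7 -177.8] z 0.2009 yaw 170.92
pencil jig x -1.3 y 33.6 size [np.float64(8.6), np.float64(138.6)] ang 0.4 topz 0.0175
pencil jig x -0.9 y -54.3 size [np.float64(8.5), np.float64(137.5)] ang -1.9 topz 0.0176
pencil jig x 4.9 y -8.5 size [np.float64(9.3), np.float64(140.1)] ang -0.1 topz 0.0176
pencil jig x 28.5 y 54.2 size [np.float64(5.1), np.float64(72.7)] ang -0.1 topz 0.0183
```

View pics/w11.png

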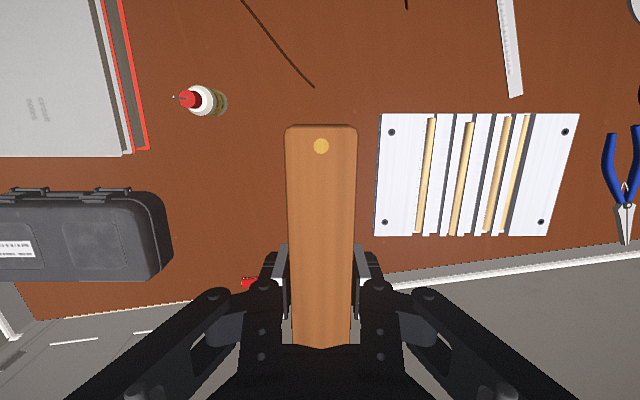

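All four pencils look down in their grooves; the one at image x≈525 is partly hidden by a ridge. I'll check its extent.

```bash
python3 - <<'E'
from h import *
c=load("w11.npz");P=cloud(c);hsv=cv2.cvtColor(c["image"],cv2.COLOR_BGR2HSV)
m=(hsv[...,0]>8)&(hsv[...,0]<30)&(hsv[...,1]>55)&(hsv[...,2]>90)
J=np.stack([(P[...,:2]-JC)@JX,(P[...,:2]-JC)@JY],-1)*1000
k=m&(np.abs(J[...,1]-55)<9)&(P[...,2]>.005)&(np.abs(J[...,0])<110)
q=J[k];z=P[k][:,2]
for x in range(-80,81,10):
    s=np.abs(q[:,0]-x)<5
    if s.any(): print(x,s.sum(),q[s,1].mean().round(1),np.round([np.percentile(z[s],p) for p in(10,50,90)],4))
need([.44,-.17,.0218],170.9)
E
```

```text
-70 46 54.2 [0.017  0.0185 0.0195]
-60 52 54.3 [0.0166 0.0185 0.0202]
-50 50 54.0 [0.017  0.0187 0.0198]
-40 47 54.4 [0.0168 0.0184 0.0196]
-30 48 54.2 [0.0173 0.0183 0.0196]
-20 48 54.3 [0.017  0.0184 0.0195]
-10 44 54.4 [0.0161 0.0184 0.0195]
0 42 53.9 [0.017  0.0185 0.0199]
10 40 54.0 [0.0173 0.0184 0.0196]
20 38 53.8 [0.0173 0.0188 0.0197]
30 35 53.8 [0.0174 0.0182 0.0195]
40 37 53.7 [0.0174 0.0185 0.0196]
50 36 53.6 [0.0173 0.0187 0.0196]
60 35 53.8 [0.0174 0.0184 0.0193]
70 4 54.0 [0.0174 0.0186 0.0191]
t 24.55 tcp [ 0.4187 -0.1296  0.2009] rpy [180.     0.   170.92] q [-0.3  -0.19 -0.15  1.61  0.   -0.14]
shift [-0.69 -0.91  4.48] rotvec [0.   0.   0.01]
```

p4 lies level along groove 55, from x ≈ -74 to 66. Now to set the rake down.

```bash
python3 -m crank '{"hand":[10,10,10,10,10],"xyz":[[-0.4,-0.9,0.8],[0,0,0.9],[0,0,0.9],[0,0,0.9],[0,0,0.7]],"twist":[[0,0,0],[0,0,0],[0,0,0],[0,0,0],[0,0,0]]}' | grep -E "tool|ft"
python3 -m crank '{"hand":[10,10,10,10,10],"xyz":[[0,0,0.15],[0,0,0.1],[0,0,0],[0,0,0],[0,0,0]],"twist":[[0,0,0],[0,0,0],[0,0,0],[0,0,0],[0,0,0]]}' | grep -E "tool|ft"
```

```text
tool_pos: [0.4283, -0.1677, 0.0314]
ft_force: [0.3, -0.2, -1.7]
tool_pos: [0.4292, -0.1682, 0.0236]
ft_force: [1.0, -0.8, 1.2]
```

```bash
python3 -m crank '{"hand":[30,45,55,55,55],"xyz":[[0,0,0],[0,0,0],[0,0,0],[0,0,0],[0,0,0]],"twist":[[0,0,0],[0,0,0],[0,0,0],[0,0,0],[0,0,0]]}' | grep -E "tool|ft|wid"
python3 -m crank '{"hand":[55,55,55,55,55],"xyz":[[0,0,-0.3],[0,0,-0.8],[0,0,-0.9],[0,0,-0.9],[0,0,-0.6]],"twist":[[0,0,0],[0,0,0],[0,0,0],[0,0,0],[0,0,0]]}' >/dev/null
python3 -m crank '{"hand":[55,55,55,55,55],"xyz":[[0,0,-0.5],[0,0,0],[0,0,0],[0,0,0],[0,0,0]],"twist":[[0,0,0],[0,0,0],[0,0,0],[0,0,0],[0,0,0]]}' >/dev/null
python3 look.py w12
python3 -c "
from h import *
c=load('w12.npz');P=cloud(c);hsv=cv2.cvtColor(c['image'],cv2.COLOR_BGR2HSV)
m=((hsv[...,2]>150)&(hsv[...,1]>90)&(P[...,2]>.043)&(P[...,2]<.055)&(P[...,1]<-.1)).astype(np.uint8)
print(rect(P[m>0]),np.percentile(P[m>0][:,2],[5,50,95]))"
```

```text
tool_pos: [0.4286, -0.1679, 0.0228]
ft_force: [-0.2, 0.2, 0.2]
gripper_width: 0.0553
t 27.73 jig xy mm [  16.5 -214.1] z 0.1824 yaw 170.89
pencil jig x -1.4 y 33.8 size [np.float64(8.7), np.float64(140.0)] ang 0.5 topz 0.0176
pencil jig x -44.4 y 53.5 size [np.float64(5.2), np.float64(55.8)] ang -0.2 topz 0.0187
pencil jig x 0.1 y -52.5 size [np.float64(9.4), np.float64(139.2)] ang 0.1 topz 0.0177
pencil jig x 5.3 y -9.0 size [np.float64(10.1), np.float64(139.6)] ang -0.2 topz 0.0176
pencil jig x 25.7 y 54.1 size [np.float64(4.8), np.float64(79.9)] ang 0.0 topz 0.0184
[ 393.8 -178.6  217.5   89.4   16.8] [0.04735203 0.04878704 0.04996897]
```

View pics/w12.png

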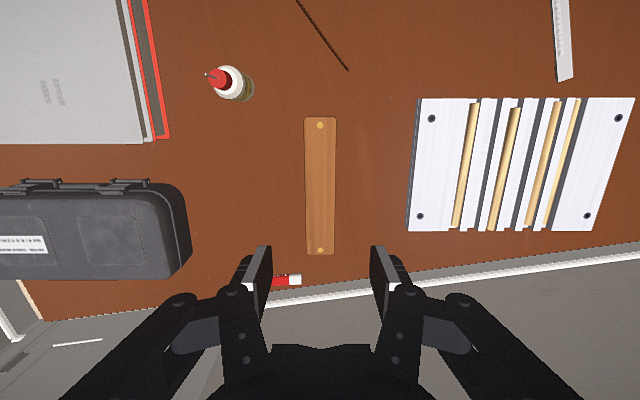

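The rake stands free at (320,185) with its top level at 48.8 mm. All four pencils are down in their grooves, and the bottle and battery are where they were. I'll hand it in.

```bash
python3 -c "
from workcell import order
print(order.close_job())"
```

```text
the job is handed in; nothing more can be done
None
```

The job is handed in: all four pencils measured fully down, each in its own groove, and the rake stands released on its pins clear of the jig; the bottle and battery are unmoved, the tape roll was not re-checked, and the judge returned no verdict.

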